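# Refit the pottery wheel's control knob and keep it pressed

### The job

The black knob of the pottery wheel's control unit has come off: pick it up, turn it so that the flat in its bore matches the flat of the D-shaft (white line of the knob over the white line at the shaft), and push it fully home on the shaft. Then press knob and shaft down to the stop against the spring and finish like that, still pressing the knob down: do not let go. Leave everything else on the table where it is.

Things in the scene. Friction and masses are not known exactly. Their poses are not given: they have to be found in the camera images.
- knob: Loose black knob, 38 mm tall, 60 g, upright on the table. Grip: solid, round, 42 mm in diameter, 18 to 38 mm above the underside; skirt below it 37 mm across. D-shaped blind bore, open below, 18 mm deep, 15.2 mm in diameter, its flat 3.7 mm from the axis on the +x side. White line on top from centre to rim along +x, on the flat's side. Origin: centre of underside; z up.
- shaft_tip (a point): Centre of the top end of the upright brass D-shaft: 14 mm in diameter, flat 3.0 mm from the axis on the +x side, top 1.5 mm chamfered, 30 mm out of the unit's top when not pressed; z up. White line along +x on the dark disc at its foot shows the flat's side. Knob fully home: its underside 18 mm below this point, its x the same way as this x (play about 0.15 rad).
- spindle (a joint): Turning of the shaft about its vertical axis relative to the control unit, rad, counterclockwise from above positive, stops at -0.8 and 0.8. Stiff: it turns only under about 0.06 N m and stays where it is.
- plunger (a joint): How far the shaft is pressed down into the unit, m: 0 released, 0.008 at the stop. A spring pushes it up, about 4 N at the start of travel and 12 N at the stop; it comes back up when let go.
- control_box: Control unit: fixed grey box with an aluminium top, 110 x 130 mm (x, y) and 60 mm high, nothing else stands on it but the D-shaft in the middle. Origin: centre of the underside.
- glaze_jar: Bystander: closed jar, 48 mm in diameter, 55 mm tall. Origin: centre of the underside.
- slat_a: Bystander: wooden guide slat lying flat, 32 x 300 x 8 mm (x, y, z). Origin: centre of the underside.
- rolling_pin: Bystander: wooden rolling pin lying along its own y, 31 mm thick, 260 mm long. Origin: middle of the underside.
- bowl: Bystander: white bowl, 150 mm across, 45 mm high. Origin: centre of the underside.
- tool_pot: Bystander: blue pot, 72 mm across, 90 mm high, with modelling tools standing up to 190 mm. Origin: centre of the underside.
- plaster_bat: Bystander: round plaster disc, 120 mm across, 18 mm thick. Origin: centre of the underside.
Not all that is in view belongs to the job. What is meant by the control_box is not green, purple or turquoise, and is the larger of those in its own colour.

How it is judged (in metres and radians):
On the way, in this order (a step that is already met when the one before it is completed fails the run):
1. the knob is held and lifted more than 30 mm off the table (height (world z) of knob above 0.03 m and contact force between any of the fingers, the arm and knob above 1.5 N), for 0.1 s.
2. the knob sits home on the D-shaft, flat on flat (z of knob in the frame of shaft_tip below -0.0145 m and horizontal distance between knob and shaft_tip below 0.003 m and angle between the x axis of knob and the x axis of shaft_tip, either way round below 0.4 rad and angle between knob's own z axis and vertical below 0.12 rad), for 0.1 s.
At the end, for the whole second after the job is handed in: Knob home on the D-shaft (underside at least 14.5 mm below the tip, axis within 3 mm, tilt under 0.12 rad, x within 0.4 rad of the shaft's x) and at rest; the robot, touching it with over 1.5 N, still keeps the shaft pressed down more than 6 of its 8 mm (all of step 2 and value of joint plunger above 0.006 m and contact force between any of the fingers, the arm and knob above 1.5 N and linear speed of knob below 0.02 m/s); the arm keeps its last pose, push and grip.
It fails at once if one of the other things on the table is moved more than 25 mm or tipped (distance of any of glaze_jar, slat_a, rolling_pin, bowl, tool_pot, plaster_bat from where it was at the start of the episode above 0.025 m or angle between any of glaze_jar, slat_a, rolling_pin, bowl, tool_pot, plaster_bat's own z axis and vertical above 0.4 rad).
It also fails if it takes over 38 s, if anything falls off the work surface, if the arm or the gripper's body presses on something with over 40 N, if the wrist force passes 120 N, or if a joint passes its speed limit or range.

### The arm

A 7-joint arm with a two-finger parallel gripper is mounted at the origin on the work surface. World frame = base frame: x ahead of the robot, y to its left, z up, the work surface at z = 0. Lengths are in m, angles in degrees, forces in N, time in s.
With the tool pointing down it reaches from about 0.4 to 0.85 m from the base axis. Payload 4.5 kg.
Tool frame: the origin (TCP) lies at the very end of the fingers, on their centre line; the grasp point (between the pads) lies 19 mm behind it; x points along the fingers, y is the direction in which the jaws open and shut, and the axes are right-handed (so a half turn about x gives the same grasp; the last joint's range is limited). The gripper opens to 88 mm and grips with 3 to 60 N. Pads are 18 mm wide; open, the fingers measure 123 mm over their backs; the gripper's body (75 mm by 187 mm) begins 45 mm behind the grasp point.
Start: joints at [73.384, 39.483, -11.15, 89.685, 9.013, 51.709, -12.324], TCP at [0.199, -0.593, 0.239] pointing down, gripper open.
Joint ranges: [-172.22, 172.22], [-26.19, 119.32], [-84.43, 86.54], [7.71, 146.69], [-57.33, 237.33], [2.42, 119.75], [-152.13, 152.13]. Speed limits (degrees/s): [147.25, 147.25, 180, 180, 180, 180, 180].

### API

Orientations are given as [roll, pitch, yaw] about the fixed x, y, z axes, in that order (R = Rz(yaw) Ry(pitch) Rx(roll)).
In Python, from plant import state, snapshot, finish_job gives the robot as it stands.
- The arm moves only by the tool send_rows, never from a script. Its argument "deltas" is a list of rows, each a list of 3 entries, a list of its own where there are three numbers: the turn, a rotation vector about the tool's x, y, z in rad, then the shift along the tool's x, y, z in cm, then the opening, from -1 (shut) to 1 (fully open), so that 0 is half open. A call has 1 to 12 rows; each row is the pose to reach, as a shift and turn from the pose measured when the call began, along the tool's axes at that moment; what a row does not reach only later rows make up. A row lasts 1/8 s, in which the tool goes at most 62.5 mm and 10.7 degrees, less where a joint would pass 70% of its speed; a pose out of reach is approached as far as the arm can. A call with a gripper value outside its range is refused whole. The fingers move at their own pace and stop on an object; "force" is the grip in N (left out, the last holds). Time passes only in rows, so rows that repeat a pose let the fingers close. It gives the time, the measured TCP pose, the force and the opening at its end, in the units of the state.
- state(): the state, without advancing time (a new reading comes with each control period).
- snapshot(name): name is "side" or "top" or "wrist"; returns a dict with "frame" (420x560x3 uint8, blue, green, red), "range_z" (420x560 float32, m along the optical axis (not along the pixel's ray), 0 where there is no reading), "mtx" (3x3 intrinsics, pixels), "view" (4x4, takes a point from world to camera coordinates); the wrist camera has in their place "tool_from_camera" (4x4, takes a point from camera to tool coordinates, whose origin is the TCP and whose axes are the tool frame's). Camera axes: x right, y down, z forward; pixel columns grow to the right and rows downward; lengths in m; the calibration is good to about 2 mm. A picture is of the moment at which its call begins: read the wrist's pose just before it.
- finish_job(): hands the job in, once; it reports no verdict.
The state is a dict: "clock": time; "joint_pos": joint angles; "qd": joint speeds; "joint_torque": joint torques, N m; "tool_pos": TCP position; "eef_rot": TCP orientation; "wrist_force": force on the tool from outside, world axes, zero at the start; "wrist_torque": the same for the moment, N m; "width": opening from 0.0 (shut) to 1.0 (fully open).
Only numpy, scipy, OpenCV 4.12 (cv2) and the standard library are available. Lean on these libraries where they do the work, as an engineer would, in place of code of your own. Each camera call takes 0.05 s, during which the arm holds its last target.

## Working session

There is one attempt and no reset: what is moved stays moved. The work goes in short steps, Python scripts to look and compute and a tool call to move; the robot and the scene stay as the last step left them, time stands still between calls to the robot, and variables do not carry over. Pictures are saved under pics/ and viewed, and the job is handed in when it is done.

Besides the shell and the picture viewer there is one more tool, called by a JSON object that holds its "method" and its "body", one argument or row to a line. send_rows: Moves the arm, as the interface text tells. Its arguments: {"type":"object","properties":{"deltas":{"type":"array","items":{"type":"array"}},"force":{"type":"number"}},"required":["deltas"]}

```bash
ls; mkdir -p pics
python3 - <<'E'
from plant import state,snapshot
import cv2,numpy as np,pickle
print(state())
for n in ("side","top"):
    s=snapshot(n); cv2.imwrite(f"pics/{n}0.png",s["frame"]); pickle.dump(s,open(f"{n}0.pkl","wb"))
    print(n,s["mtx"],s["view"])
E
```

```text
pics
{'clock': 0.0, 'joint_pos': array([ 73.38295465,  39.53173441, -11.1440868 ,  89.7442568 ,
         9.01544125,  51.70909723, -12.32622859]), 'qd': array([ 0.04303927,  0.03884104,  0.01784942, -0.0068777 , -0.0629272 ,
        0.04854426, -0.0618902 ]), 'joint_torque': array([-8.64032745e-05, -5.27560544e+01, -1.26727805e+00, -1.53430420e+01,
       -5.27796254e-02,  6.55515993e-03,  1.98232774e-04]), 'tool_pos': array([ 0.19860718, -0.59194907,  0.23792835]), 'eef_rot': array([-84.30617314,  89.89700451, 114.25149214]), 'wrist_force': array([ 0.59364177,  0.70407307, -0.0522236 ]), 'wrist_torque': array([0.00995269, 0.02128325, 0.02340917]), 'width': 1.000615216592026}
side [[522.70322499   0.         288.73552525]
 [  0.         522.70322499 208.50709637]
 [  0.           0.           1.        ]] [[ 0.89930133 -0.43732033 -0.0028374  -0.5308758 ]
 [-0.34146936 -0.6981112  -0.62931664  0.27161652]
 [ 0.27323213  0.56691417 -0.77714382  1.56921062]
 [ 0.          0.          0.          1.        ]]
top [[416.81543653   0.         281.50991669]
 [  0.         416.81543653 214.20768494]
 [  0.           0.           1.        ]] [[-0.00133091 -0.99996708 -0.00800431  0.01626284]
 [-0.99067918  0.00240873 -0.13619459  0.58493709]
 [ 0.13620939  0.00774844 -0.99064977  1.24967685]
 [ 0.          0.          0.          1.        ]]
```

View pics/top0.png

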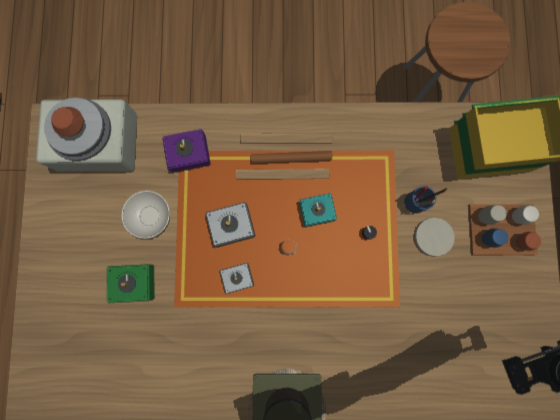

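View pics/side0.png

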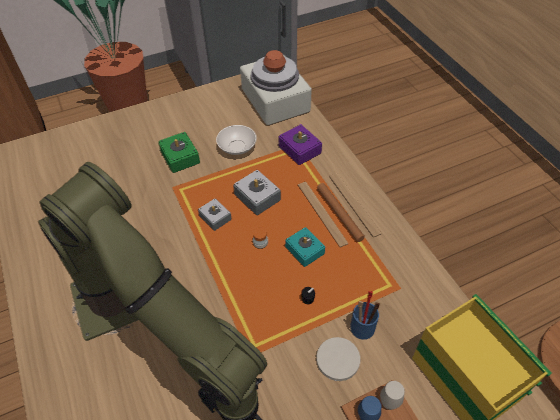

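The top view shows the knob at about (369,232). There are two grey units, a larger one at (230,224), which is the target, and a smaller one at (237,278). I'll zoom in on both.

Run:
```python
import cv2,numpy as np,pickle
t=pickle.load(open("top0.pkl","rb"))["frame"]; s=pickle.load(open("side0.pkl","rb"))["frame"]
f=lambda im,x,y,r:cv2.resize(im[y-r:y+r,x-r:x+r],(380,380),interpolation=cv2.INTER_CUBIC)
a=np.hstack([f(t,369,232,19),f(t,230,224,30)])
cv2.imwrite("pics/z1.png",a)
a=np.hstack([f(s,308,294,19),f(s,257,190,30)])
cv2.imwrite("pics/z2.png",a)
```

```text
(no output)
```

View pics/z1.png

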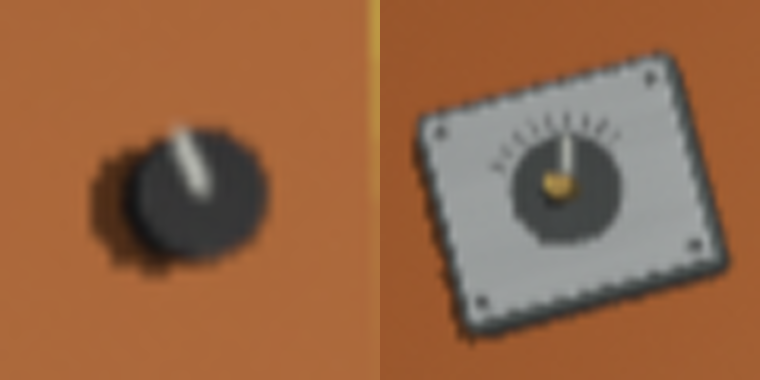

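View pics/z2.png

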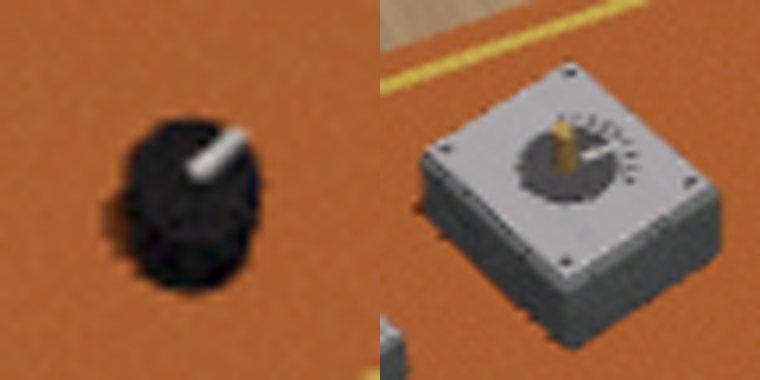

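```bash
cat > h.py <<'E'
import cv2,numpy as np,pickle
from scipy.spatial.transform import Rotation as R
def ray(s,u,v,z):
    M=s["view"];K=s["mtx"];d=M[:3,:3].T@np.linalg.solve(K,[u,v,1]);c=-M[:3,:3].T@M[:3,3]
    return c+d*(z-c[2])/d[2]
def wcam(s,st):
    T=np.eye(4);T[:3,:3]=R.from_euler('xyz',st["eef_rot"],degrees=True).as_matrix();T[:3,3]=st["tool_pos"]
    s["view"]=np.linalg.inv(T@s["tool_from_camera"]);return s
def comps(mask,off=(0,0),amin=8):
    n,l,st,c=cv2.connectedComponentsWithStats(mask.astype(np.uint8))
    return [(i,st[i][4],c[i]+off) for i in range(1,n) if st[i][4]>=amin],l
E
python3 - <<'E'
from h import *
t=pickle.load(open("top0.pkl","rb")); s=pickle.load(open("side0.pkl","rb"))
for n,d,(x,y),(x2,y2) in (("top",t,(369,232),(230,224)),("side",s,(308,294),(257,190))):
    im=d["frame"]; hsv=cv2.cvtColor(im,cv2.COLOR_BGR2HSV)
    r=14; g=im[y-r:y+r,x-r:x+r]; v=g.max(2); sat=hsv[y-r:y+r,x-r:x+r,1]
    print(n,"white",[(a,c.round(2),ray(d,*c,0.038).round(4)) for _,a,c in comps((g.min(2)>95),(x-r,y-r),3)[0]])
    print("dark",[(a,c.round(2),ray(d,*c,0.038).round(4)) for _,a,c in comps((v<75),(x-r,y-r))[0]])
    r=22; g=im[y2-r:y2+r,x2-r:x2+r]; sat=hsv[y2-r:y2+r,x2-r:x2+r]
    print("brass",[(a,c.round(2),ray(d,*c,0.09).round(4)) for _,a,c in comps((sat[...,1]>90)&(sat[...,0]>15)&(sat[...,0]<35),(x2-r,y2-r),4)[0]])
    m=(g.max(2)<100)
    print("disc",[(a,c.round(2),ray(d,*c,0.06).round(4)) for _,a,c in comps(m,(x2-r,y2-r),20)[0]])
# knob line: from zoom
k=10
a=ray(t,350+203/10,213+190/10,.038);b=ray(t,350+180/10,213+130/10,.038);print("knob line",a,b,np.degrees(np.arctan2(*(b-a)[1::-1])))
a=ray(t,200+184/6.333,194+172/6.333,.06);b=ray(t,200+187/6.333,194+137/6.333,.06);print("shaft line",a,b,np.degrees(np.arctan2(*(b-a)[1::-1])))
a=ray(s,289+195/10,275+172/10,.038);b=ray(s,289+240/10,275+135/10,.038);print("knob line",a,b,np.degrees(np.arctan2(*(b-a)[1::-1])))
a=ray(s,227+(580-380)/6.333,160+158/6.333,.06);b=ray(s,227+(618-380)/6.333,160+146/6.333,.06);print("shaft line",a,b,np.degrees(np.arctan2(*(b-a)[1::-1])))
E
```

```text
top white [(np.int32(17), array([368.59, 228.71]), array([ 0.5395, -0.2529,  0.038 ]))]
dark [(np.int32(128), array([368.09, 232.88]), array([ 0.5266, -0.251 ,  0.038 ]))]
brass [(np.int32(19), array([227.79, 223.  ]), array([0.5522, 0.1743, 0.09  ]))]
disc [(np.int32(37), array([248.43, 214.08]), array([0.5829, 0.1158, 0.06  ])), (np.int32(197), array([229.07, 224.02]), array([0.5525, 0.1744, 0.06  ])), (np.int32(150), array([225.57, 238.43]), array([0.5087, 0.1843, 0.06  ]))]
side white [(np.int32(14), array([310.21, 289.86]), array([ 0.5382, -0.2525,  0.038 ]))]
dark [(np.int32(182), array([307.36, 295.37]), array([ 0.5221, -0.2652,  0.038 ]))]
brass [(np.int32(23), array([239.17, 169.09]), array([0.522, 0.245, 0.09 ])), (np.int32(25), array([255.6, 182.8]), array([0.5471, 0.163 , 0.09  ]))]
disc [(np.int32(102), array([255.56, 186.77]), array([0.5491, 0.1718, 0.06  ])), (np.int32(425), array([256.3 , 200.78]), array([0.5265, 0.1141, 0.06  ]))]
knob line [ 0.52934482 -0.25787507  0.038     ] [ 0.54791679 -0.2513601   0.038     ] 19.330666835122592
shaft line [0.56126916 0.17462288 0.06      ] [0.57822965 0.17344611 0.06      ] -3.968974271260701
knob line [ 0.5300037  -0.25731453  0.038     ] [ 0.54768494 -0.25207251  0.038     ] 16.513697908404254
shaft line [0.56166555 0.17486312 0.06      ] [0.58351694 0.1737659  0.06      ] -2.874572906552155
```

Run:
```python
from h import *
from plant import state,snapshot
st=state(); w=snapshot("wrist"); cv2.imwrite("pics/w0.png",w["frame"])
Rm=R.from_euler('xyz',st["eef_rot"],degrees=True).as_matrix(); print(Rm.round(3)); print(w["tool_from_camera"].round(3),w["mtx"].round(1))
t=pickle.load(open("top0.pkl","rb"))
for n,u,v,z in (("pot",421,200,.09),("bat",435,237,.018),("slat",282,174,.008),("pin",291,157,.03),("orange",289,246,.04),("turq",318,209,.06),("bowl",146,215,.045)): print(n,ray(t,u,v,z).round(3))
```

```text
[[-0.001  0.318 -0.948]
 [ 0.001 -0.948 -0.318]
 [-1.    -0.002  0.   ]]
[[-0.001 -0.28   0.96  -0.146]
 [ 1.    -0.     0.001 -0.002]
 [ 0.     0.96   0.28  -0.072]
 [ 0.     0.     0.     1.   ]] [[327.2   0.  276.7]
 [  0.  327.2 212.4]
 [  0.    0.    1. ]]
pot [ 0.62  -0.401  0.09 ]
bat [ 0.515 -0.463  0.018]
slat [0.72  0.014 0.008]
pin [ 0.77  -0.015  0.03 ]
orange [ 0.487 -0.008  0.04 ]
turq [ 0.598 -0.096  0.06 ]
bowl [0.583 0.434 0.045]
```

View pics/w0.png

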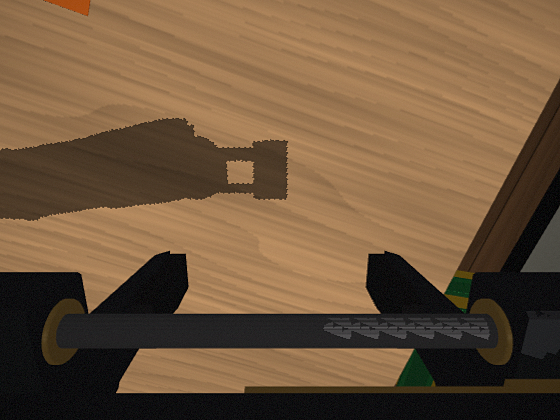

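The wrist view shows empty table and the open fingers. By ray casting, the knob is at about (0.530, -0.257) with yaw about 18°. The shaft is at about (0.552, 0.1745) with yaw about -3.5°. I'll move above the knob with the jaw axis along world x.

{"method": "send_rows", "body": {
  "deltas": [
    [[-0.18, 0, 0], [1.1, -2.6, -5.2], 1],
    [[-0.36, 0, 0], [2.2, -5.2, -10.4], 1],
    [[-0.54, 0, 0], [3.3, -7.9, -15.6], 1],
    [[-0.72, 0, 0], [4.4, -10.6, -21], 1],
    [[-0.9, 0, 0], [5.5, -13.2, -26.2], 1],
    [[-1.08, 0, 0], [6.6, -15.9, -31.5], 1],
    [[-1.2, 0, 0], [7.7, -18.5, -36.8], 1],
    [[-1.25, 0, 0], [8.8, -21.2, -42], 1],
    [[-1.25, 0, 0], [8.8, -21.2, -42], 1],
    [[-1.25, 0, 0], [8.8, -21.2, -42], 1]
  ],
  "force": 40
}}

```text
clock: 1.4
tool_pos: [0.5286, -0.2579, 0.15]
eef_rot: [-105.9, 89.9, 164.3]
wrist_force: [0.5, -0.5, -0.0]
width: 1.0
```

```bash
cat > look.py <<'E'
from h import *
from plant import state,snapshot
import sys
st=state(); w=wcam(snapshot("wrist"),st); n=sys.argv[1]; cv2.imwrite(f"pics/{n}.png",w["frame"]); pickle.dump((st,w),open(n+".pkl","wb"))
print(st["clock"],st["tool_pos"].round(4),st["joint_pos"].round(1),st["wrist_force"].round(2),st["wrist_torque"].round(3),st["width"])
print(R.from_euler('xyz',st["eef_rot"],degrees=True).as_matrix().round(3))
E
python3 look.py w1
```

```text
1.4 [ 0.5286 -0.2579  0.15  ] [ 35.7  45.  -24.9 100.3  27.1  40.9  -3.5] [ 0.51 -0.54 -0.04] [-0.056 -0.037  0.017] 1.0004508853851477
[[-0.002  1.     0.003]
 [ 0.001  0.003 -1.   ]
 [-1.    -0.002 -0.001]]
```

View pics/w1.png

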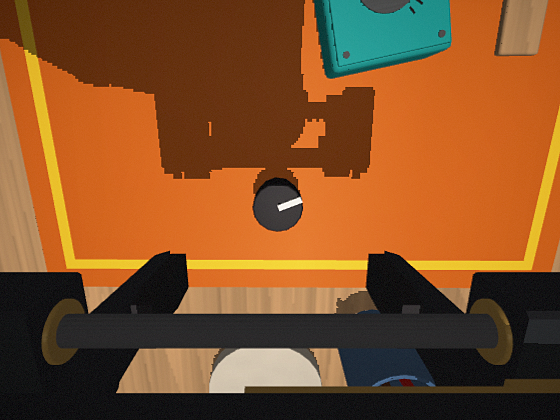

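The knob is centred in the wrist view at about (278,205), with its line pointing right and slightly up. Next I'll measure it more precisely.

```bash
cat > knob.py <<'E'
from h import *
import sys
st,w=pickle.load(open(sys.argv[1]+".pkl","rb")); z=float(sys.argv[2]); x0,y0,x1,y1=map(int,sys.argv[3:7])
g=w["frame"][y0:y1,x0:x1]
wh=g.min(2)>120
cs,l=comps(wh,(x0,y0),10); i,a,c=max(cs,key=lambda q:q[1])
v,u=np.nonzero(l==i); P=np.array([ray(w,p+x0,q+y0,z)[:2] for p,q in zip(u,v)])
m=P.mean(0); U,S,V=np.linalg.svd(P-m); d=V[0]
t=(P-m)@d; print("white",a,c,"mid",m.round(4),"len",np.ptp(t).round(4),"yaw",np.degrees(np.arctan2(d[1],d[0])).round(1),"ends",(m+d*t.min()).round(4),(m+d*t.max()).round(4))
k=((g.max(2)<90)|wh).astype(np.uint8)
cs,l=comps(k,(x0,y0),100)
for i,a,c in cs:
    ct=max(cv2.findContours((l==i).astype(np.uint8),cv2.RETR_EXTERNAL,cv2.CHAIN_APPROX_NONE)[0],key=len)[:,0]
    Q=np.array([ray(w,p+x0,q+y0,z)[:2] for p,q in ct]).astype(np.float32)
    print("blob",a,c.round(1),"bbox",Q.min(0),Q.max(0),"circ",cv2.minEnclosingCircle(Q))
E
python3 knob.py w1 .038 240 165 320 240
python3 - <<'E'
from h import *
st,w=pickle.load(open("w1.pkl","rb"))
cv2.imwrite("pics/w1z.png",cv2.resize(w["frame"][160:240,240:320],(640,640),interpolation=cv2.INTER_CUBIC))
E
```

```text
white 163 [289.54601227 203.54601227] mid [ 0.5381 -0.2519] len 0.0205 yaw -159.0 ends [ 0.5477 -0.2483] [ 0.5286 -0.2556]
blob 2086 [277.4 204.2] bbox [ 0.50829643 -0.27477556] [ 0.5484213  -0.23013318] circ ((0.5279106497764587, -0.2525847554206848), 0.022672854363918304)
```

View pics/w1z.png

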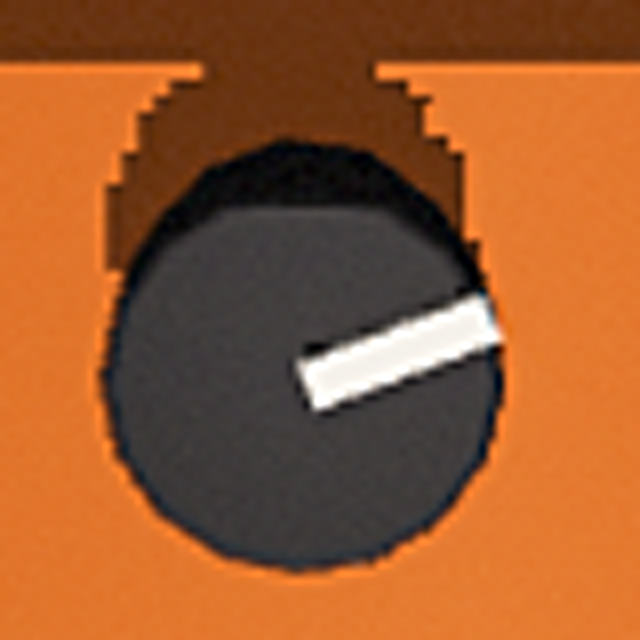

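{"method": "send_rows", "body": {
  "deltas": [
    [[0, 0, 0], [4, 0, -0.3], 1],
    [[0, 0, 0], [8, 0, -0.3], 1],
    [[0, 0, 0], [11.5, 0, -0.3], 1],
    [[0, 0, 0], [13.5, 0, -0.3], 1],
    [[0, 0, 0], [14.0, 0, -0.3], 1],
    [[0, 0, 0], [14.0, 0, -0.3], -0.4],
    [[0, 0, 0], [14.0, 0, -0.3], -0.4],
    [[0, 0, 0], [14.0, 0, -0.3], -0.4],
    [[0, 0, 0], [14.0, 0, -0.3], -0.4],
    [[0, 0, 0], [14.0, 0, -0.3], -0.4]
  ],
  "force": 45
}}

```text
clock: 2.7
tool_pos: [0.528, -0.2559, 0.0104]
eef_rot: [-88.5, 89.9, -178.5]
wrist_force: [-0.7, 0.1, 1.9]
width: 0.467
```

```bash
python3 look.py w2
```

```text
2.7 [ 0.528  -0.2559  0.0104] [ 30.8  56.8 -16.7 103.4  34.6  25.  -10.4] [-0.67  0.14  1.93] [-0.057  0.015 -0.018] 0.46728892981127923
[[-0.002  1.     0.001]
 [-0.     0.001 -1.   ]
 [-1.    -0.002  0.   ]]
```

View pics/w2.png

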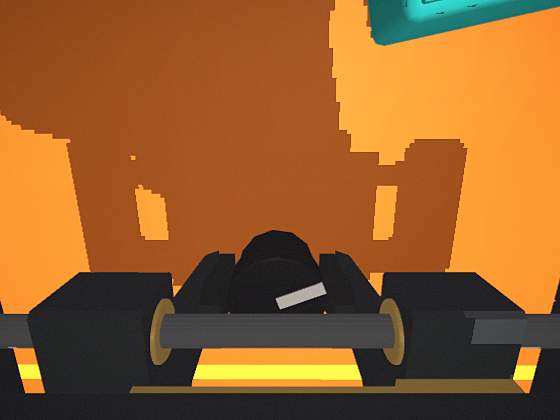

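The grip reads 41 mm, which matches the 42 mm knob. I'll lift it and carry it to a viewing pose beside the shaft.

{"method": "send_rows", "body": {
  "deltas": [
    [[0, 0, 0], [-0.5, 0, 0], -1],
    [[0, 0, 0], [-4, 0, 0], -1],
    [[0, 0, 0], [-9, 0, 0], -1],
    [[0, 0, 0], [-14, 0, -2], -1],
    [[0.08, 0, 0], [-15.5, 0.1, -7], -1],
    [[0.16, 0, 0], [-15.5, 0.1, -12.5], -1],
    [[0.24, 0, 0], [-15.5, 0.1, -18], -1],
    [[0.32, 0, 0], [-15.5, 0.2, -23.5], -1],
    [[0.38, 0, 0], [-15.5, 0.2, -29], -1],
    [[0.428, 0, 0], [-15.5, 0.3, -34.5], -1],
    [[0.428, 0, 0], [-15.5, 0.3, -38.5], -1],
    [[0.428, 0, 0], [-15.5, 0.3, -38.5], -1]
  ],
  "force": 55
}}

```text
clock: 4.25
tool_pos: [0.5303, 0.1342, 0.1657]
eef_rot: [-135.1, 89.8, 110.9]
wrist_force: [0.9, -0.3, -0.8]
width: 0.457
```

{"method": "send_rows", "body": {
  "deltas": [
    [[0, 0, 0], [0, 0, 0], -1]
  ]
}}

```text
clock: 4.38
tool_pos: [0.53, 0.1329, 0.1656]
eef_rot: [-108.2, 89.9, 137.7]
wrist_force: [0.7, 0.1, -1.1]
width: 0.459
```

```bash
python3 look.py w3
```

```text
4.375 [0.53   0.1329 0.1656] [-10.3  39.9 -14.2 107.3  15.8  34.8 -58.4] [ 0.71  0.09 -1.11] [-0.096 -0.008  0.017] 0.4590471517063888
[[-0.002  0.913 -0.408]
 [ 0.002 -0.408 -0.913]
 [-1.    -0.002 -0.001]]
```

View pics/w3.png

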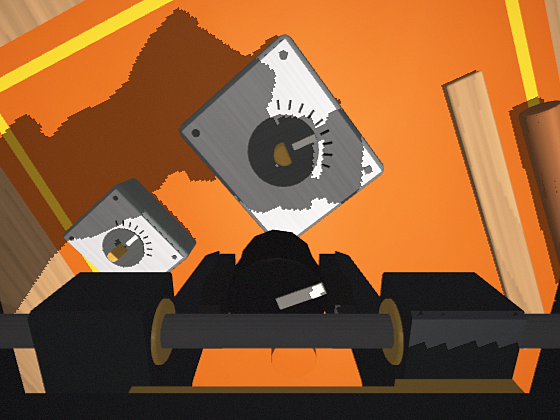

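The big unit's shaft is at about (284,155), with its line running up and right. The knob in hand is at about (280,290). I'll zoom in and measure both.

Run:
```python
from h import *
st,w=pickle.load(open("w3.pkl","rb"))
g=w["frame"]
a=cv2.resize(g[110:190,240:340],(800,640),interpolation=cv2.INTER_CUBIC);cv2.imwrite("pics/w3a.png",a)
a=cv2.resize(g[225:325,220:340],(720,600),interpolation=cv2.INTER_CUBIC);cv2.imwrite("pics/w3b.png",cv2.convertScaleAbs(a,alpha=1.8,beta=20))
```

```text
(no output)
```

View pics/w3a.png

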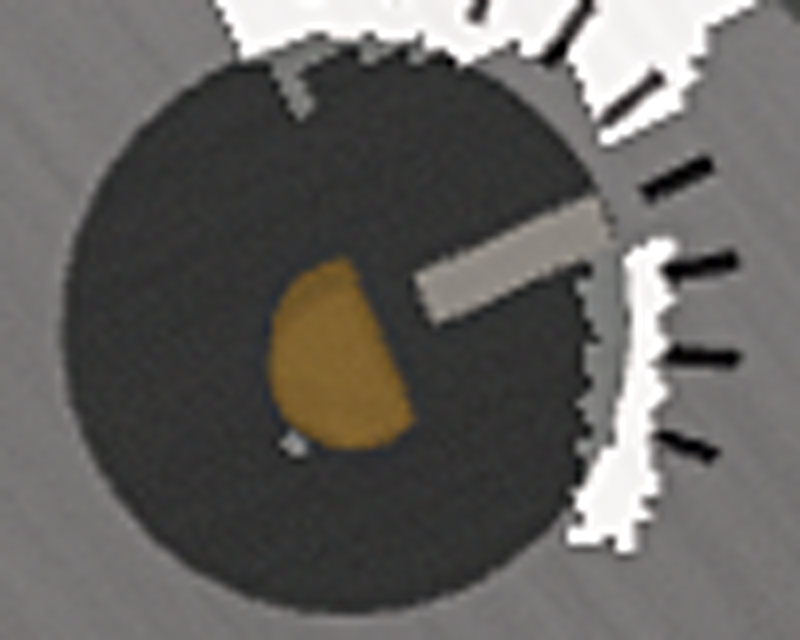

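View pics/w3b.png

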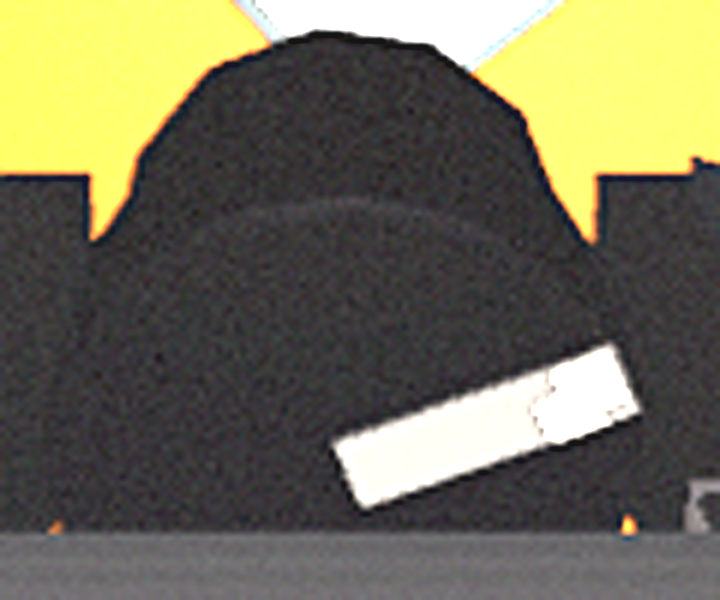

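Run:
```python
from h import *
st,w=pickle.load(open("w3.pkl","rb"))
Rt=R.from_euler('xyz',st["eef_rot"],degrees=True).as_matrix()
T=lambda p:(Rt.T@(np.array(p)-st["tool_pos"]))
A=lambda pts,z:np.array([ray(w,240+x/8-.5,110+y/8-.5,z) for x,y in pts])
B=lambda pts,z:np.array([ray(w,220+x/6-.5,225+y/6-.5,z) for x,y in pts])
def circ(P):
    M=np.c_[2*P[:,:2],np.ones(len(P))];s=np.linalg.lstsq(M,(P[:,:2]**2).sum(1),rcond=None)[0];return s[:2],np.sqrt(s[2]+s[0]**2+s[1]**2)
yaw=lambda d:np.degrees(np.arctan2(d[1],d[0]))
for z in (.06,.0605):
    print("disc",circ(A([(62,320),(110,165),(180,540),(270,595),(355,612),(460,595),(550,545),(100,460),(605,200),(540,110),(480,65)],z)))
L=A([(425,298),(605,218)],.0605);print("disc line",L.round(4),yaw(L[1]-L[0]))
F=A([(350,260),(412,415)],.09);print("flat",F.round(4),yaw(F[1]-F[0])+90,"len",np.linalg.norm(F[1]-F[0]),"mid",F.mean(0))
c=circ(A([(340,260),(300,285),(273,320),(270,370),(285,415),(320,443),(360,448),(400,430)],.09));print("arc",c)
zk=st["tool_pos"][2]+.0276
K=B([(347,476),(626,375)],zk);print("knob line",K.round(4),yaw(K[1]-K[0]),"tool",[T(k).round(4) for k in K])
# knob top far edge
E=B([(230,215),(350,200),(440,208),(520,235)],zk);print("edge",E.round(4),[T(k).round(4) for k in E])
print("jaw yaw",yaw(Rt[:,1]), "tip in tool", T([*c[0],.09]).round(4))
# depth at brass and the knob
for u,v in ((280,156),(285,150),(283,160)):print(w["range_z"][v,u], )
M=np.linalg.inv(w["view"])
for u,v in ((280,156),(282,152),(284,160),(265,160),(300,180)):
    z=w["range_z"][v,u];p=M[:3,:3]@(np.linalg.solve(w["mtx"],[u,v,1])*z)+M[:3,3];print(u,v,p.round(4))
# w2 knob line on the table-level
st2,w2=pickle.load(open("w2.pkl","rb"));print(st2["tool_pos"])
```

```text
disc (array([0.55323717, 0.17549296]), np.float64(0.027018637010437052))
disc (array([0.55324873, 0.17554219]), np.float64(0.026964896972492283))
disc line [[0.5608 0.1757 0.0605]
 [0.579  0.1756 0.0605]] -0.3437238855830962
flat [[0.5561 0.184  0.09  ]
 [0.5557 0.1701 0.09  ]] -1.6288437017075381 len 0.01385412830158901 mid [0.55591933 0.1770705  0.09      ]
arc (array([0.55343675, 0.17661706]), np.float64(0.00763273115218883))
knob line [[0.5291 0.1331 0.1932]
 [0.5493 0.1325 0.1932]] -1.7216784844472288 tool [array([-0.0276, -0.001 ,  0.0002]), array([-0.0276,  0.0177, -0.0075])]
edge [[0.53   0.1539 0.1932]
 [0.5376 0.1517 0.1932]
 [0.5427 0.1488 0.1932]
 [0.5468 0.1449 0.1932]] [array([-0.0276, -0.0087, -0.0192]), array([-0.0276, -0.0009, -0.0203]), array([-0.0276,  0.005 , -0.0197]), array([-0.0276,  0.0103, -0.0178])]
jaw yaw -24.086972329116527 tip in tool [ 0.0757  0.0037 -0.0494]
0.21876255
0.21953227
0.22090319
280 156 [0.5504 0.1765 0.0908]
282 152 [0.5527 0.1783 0.0901]
284 160 [0.5518 0.1728 0.0892]
265 160 [0.5377 0.1753 0.0613]
300 180 [0.5559 0.1503 0.0616]
[ 0.52802834 -0.25590312  0.01037909]
```

The shaft is at about (0.5533, 0.1758) with yaw about -1°, and the knob's line is at -1.7°, so they're already aligned. In tool coordinates the tip is at y 3.8 mm and z -49 mm, and the knob centre at y -0.5 mm and z +0.4 mm. I'll move over the shaft and down to just above the tip.

{"method": "send_rows", "body": {
  "deltas": [
    [[0, 0, 0], [0, 0.2, -2.5], -1],
    [[0, 0, 0], [0, 0.43, -4.93], -1],
    [[0, 0, 0], [2, 0.43, -4.93], -1],
    [[0, 0, 0], [4, 0.43, -4.93], -1],
    [[0, 0, 0], [5.5, 0.43, -4.93], -1],
    [[0, 0, 0], [5.9, 0.43, -4.93], -1],
    [[0, 0, 0], [5.9, 0.43, -4.93], -1],
    [[0, 0, 0], [5.9, 0.43, -4.93], -1]
  ]
}}

```text
clock: 5.42
tool_pos: [0.5545, 0.177, 0.1075]
eef_rot: [-147.1, 89.8, 98.8]
wrist_force: [0.1, 0.2, -0.2]
width: 0.458
```

```bash
python3 look.py w4
python3 - <<'E'
from h import *
from plant import snapshot
s=snapshot("side");cv2.imwrite("pics/s4.png",cv2.resize(s["frame"][140:240,200:310],(660,600),interpolation=cv2.INTER_CUBIC))
st,w=pickle.load(open("w4.pkl","rb"))
Rt=R.from_euler('xyz',st["eef_rot"],degrees=True).as_matrix()
k=st["tool_pos"]+Rt@np.array([.0104,-.0005,.0004]);print("knob underside",k.round(4),"err in tool (m)",(Rt.T@(np.array([.5533,.1758,.09])-k)).round(4))
E
```

```text
5.425 [0.5545 0.177  0.1075] [-15.1  46.9 -12.2 103.4  16.9  31.4 -62.1] [ 0.1   0.17 -0.24] [-0.053 -0.079  0.045] 0.4583835108571349
[[-0.     0.913 -0.408]
 [ 0.003 -0.408 -0.913]
 [-1.    -0.002 -0.003]]
knob underside [0.5539 0.1768 0.0971] err in tool (m) [ 0.0071 -0.0001  0.0012]
```

View pics/s4.png

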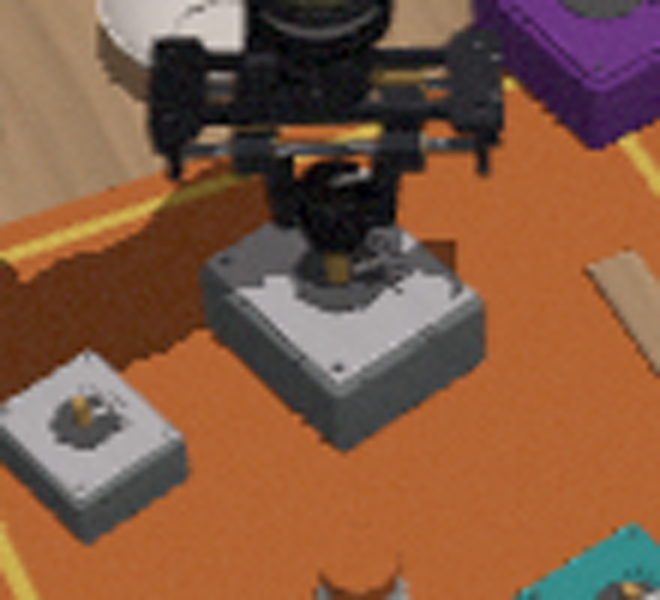

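View pics/w4.png

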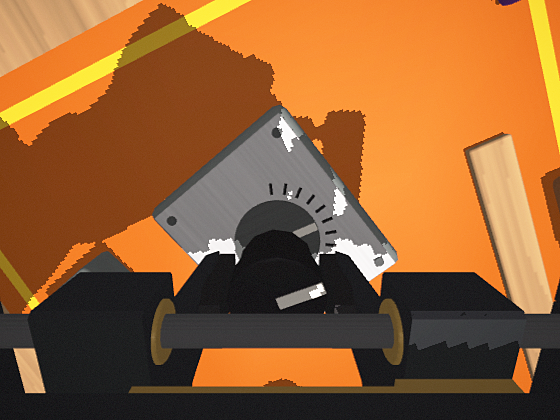

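The side view shows the knob directly over the brass shaft. The estimated error is about 1 mm along tool z. I'll correct that and go down to touch.

{"method": "send_rows", "body": {
  "deltas": [
    [[0, 0, 0], [0, 0, 0.1], -1],
    [[0, 0, 0], [0.3, 0, 0.1], -1],
    [[0, 0, 0], [0.5, 0, 0.1], -1],
    [[0, 0, 0], [0.7, 0, 0.1], -1],
    [[0, 0, 0], [0.9, 0, 0.1], -1],
    [[0, 0, 0], [1.0, 0, 0.1], -1],
    [[0, 0, 0], [1.0, 0, 0.1], -1]
  ]
}}

```text
clock: 6.4
tool_pos: [0.5539, 0.1761, 0.0973]
eef_rot: [-141.9, 89.8, 104.0]
wrist_force: [0.4, -0.1, -0.4]
width: 0.459
```

```bash
python3 look.py w5
```

```text
6.4 [0.5539 0.1761 0.0973] [-15.3  47.8 -11.8 103.7  17.2  30.2 -62.3] [ 0.36 -0.13 -0.36] [-0.114 -0.079  0.031] 0.4586187121962253
[[-0.001  0.913 -0.408]
 [ 0.003 -0.408 -0.913]
 [-1.    -0.002 -0.002]]
```

The knob underside is now about 3 mm below the tip and no force shows, so it has entered the shaft. I'll keep going down.

{"method": "send_rows", "body": {
  "deltas": [
    [[0, 0, 0], [0.3, 0, 0], -1],
    [[0, 0, 0], [0.6, 0, 0], -1],
    [[0, 0, 0], [0.9, 0, 0], -1],
    [[0, 0, 0], [1.2, 0, 0], -1],
    [[0, 0, 0], [1.3, 0, 0], -1],
    [[0, 0, 0], [1.3, 0, 0], -1]
  ]
}}

```text
clock: 7.2
tool_pos: [0.5539, 0.1761, 0.0842]
eef_rot: [-138.8, 89.8, 107.2]
wrist_force: [-0.0, -0.4, -1.1]
width: 0.46
```

```bash
python3 look.py w6
python3 - <<'E'
from h import *
from plant import snapshot
s=snapshot("side");cv2.imwrite("pics/s6.png",cv2.resize(s["frame"][140:240,200:310],(660,600),interpolation=cv2.INTER_CUBIC))
E
```

```text
7.2 [0.5539 0.1761 0.0842] [-15.6  49.  -11.3 104.   17.6  28.7 -62.6] [-0.02 -0.44 -1.14] [-0.116 -0.034 -0.021] 0.46049289655528064
[[-0.001  0.913 -0.408]
 [ 0.003 -0.408 -0.913]
 [-1.    -0.002 -0.002]]
```

View pics/s6.png

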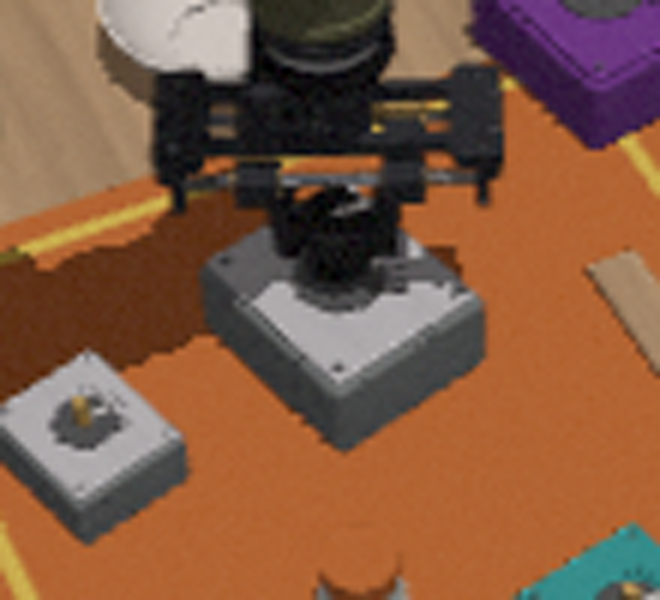

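View pics/w6.png

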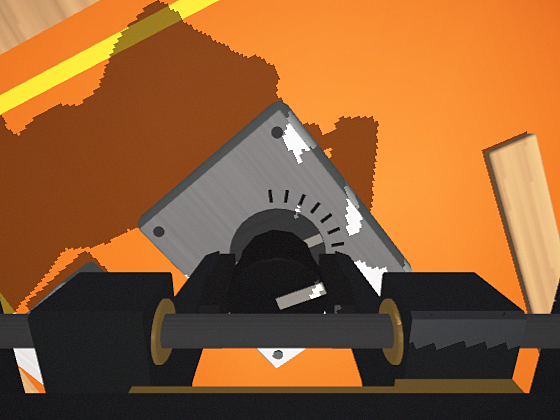

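The knob has slid on about 16 mm without resistance, and the shaft is hidden under it. Next I'll press down, watching for the spring force.

{"method": "send_rows", "body": {
  "deltas": [
    [[0, 0, 0], [0.2, 0, 0], -1],
    [[0, 0, 0], [0.3, 0, 0], -1],
    [[0, 0, 0], [0.4, 0, 0], -1],
    [[0, 0, 0], [0.5, 0, 0], -1],
    [[0, 0, 0], [0.5, 0, 0], -1]
  ],
  "force": 60
}}

```text
clock: 7.92
tool_pos: [0.5541, 0.1761, 0.0796]
eef_rot: [-150.4, 89.8, 95.5]
wrist_force: [-0.4, -0.8, 4.8]
width: 0.46
```

```bash
python3 look.py w7
```

```text
7.925 [0.5541 0.1761 0.0796] [-15.7  49.4 -11.1 104.1  17.7  28.1 -62.8] [-0.35 -0.83  4.8 ] [-0.259  0.087  0.028] 0.45993693928662394
[[-0.     0.913 -0.408]
 [ 0.003 -0.408 -0.913]
 [-1.    -0.002 -0.003]]
```

The spring is now engaged, at about 5 N. I'll continue to the stop.

{"method": "send_rows", "body": {
  "deltas": [
    [[0, 0, 0], [0.15, 0, 0], -1],
    [[0, 0, 0], [0.3, 0, 0], -1],
    [[0, 0, 0], [0.45, 0, 0], -1],
    [[0, 0, 0], [0.55, 0, 0], -1],
    [[0, 0, 0], [0.6, 0, 0], -1],
    [[0, 0, 0], [0.6, 0, 0], -1]
  ]
}}

```text
clock: 8.72
tool_pos: [0.5542, 0.1761, 0.0744]
eef_rot: [-158.9, 89.8, 87.0]
wrist_force: [-2.7, -1.0, 9.4]
width: 0.459
```

```bash
python3 look.py w8
```

```text
8.725 [0.5542 0.1761 0.0744] [-15.8  49.9 -10.9 104.2  17.9  27.5 -62.9] [-2.66 -0.97  9.37] [-0.324  0.378 -0.033] 0.4586684521345804
[[ 0.     0.913 -0.408]
 [ 0.003 -0.408 -0.913]
 [-1.    -0.001 -0.003]]
```

View pics/w8.png

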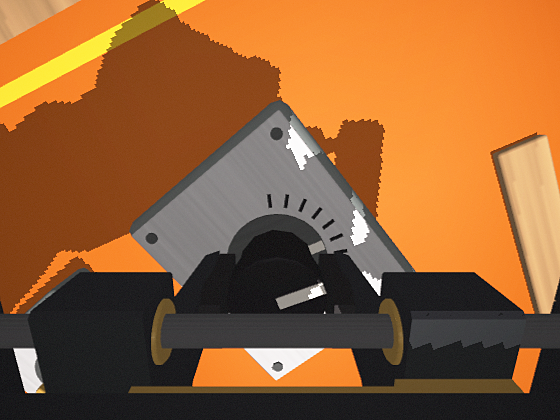

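The force is about 10 N, so it isn't at the stop yet. I'll press on until the force rises sharply.

{"method": "send_rows", "body": {
  "deltas": [
    [[0, 0, 0], [0.15, 0, 0], -1],
    [[0, 0, 0], [0.3, 0, 0], -1],
    [[0, 0, 0], [0.35, 0, 0], -1],
    [[0, 0, 0], [0.35, 0, 0], -1]
  ]
}}

```text
clock: 9.28
tool_pos: [0.5544, 0.1762, 0.0737]
eef_rot: [172.1, 89.8, 58.0]
wrist_force: [-5.2, -2.7, 26.6]
width: 0.457
```

```bash
python3 look.py w9
```

```text
9.275 [0.5544 0.1762 0.0737] [-15.9  49.9 -10.8 104.3  17.9  27.3 -63. ] [-5.2  -2.74 26.59] [-0.665  1.199 -0.031] 0.45667033915976485
[[ 0.002  0.913 -0.408]
 [ 0.003 -0.408 -0.913]
 [-1.     0.    -0.003]]
```

The force jumped to 27 N for only 0.7 mm of travel, so the stop is reached. Before handing in, I'll check that nothing is creeping and that the knob hasn't slipped in the grip.

```bash
python3 - <<'E'
from h import *
from plant import snapshot,state
for i in range(8): 
    t=snapshot("top"); s=state(); print(s["clock"],s["tool_pos"].round(5),s["wrist_force"].round(2),s["width"])
for n in ("w6","w9"):
    st,w=pickle.load(open(n+".pkl","rb")); g=w["frame"][275:313,260:335]
    cs,l=comps(g.min(2)>110,(260,275),20); print(n,[(a,c.round(2)) for _,a,c in cs])
s=snapshot("side");cv2.imwrite("pics/s9.png",cv2.resize(s["frame"][140:240,200:310],(660,600),interpolation=cv2.INTER_CUBIC))
cv2.imwrite("pics/t9.png",t["frame"])
E
python3 look.py w10
```

```text
9.375 [0.55435 0.17623 0.07373] [-5.94 -3.66 26.44] 0.45762387570185
9.425 [0.55435 0.17625 0.07374] [-6.85 -1.78 26.6 ] 0.46042127720693554
9.475 [0.55436 0.17623 0.07374] [-6.42 -2.48 26.29] 0.45840316359765
9.525 [0.55436 0.17626 0.07377] [-5.47 -3.65 26.71] 0.4585853205549748
9.575 [0.55434 0.17624 0.07373] [-5.55 -2.87 26.47] 0.4571279109218236
9.625 [0.55439 0.17624 0.07376] [-5.37 -2.81 26.65] 0.4572446742216182
9.675 [0.55433 0.17627 0.07373] [-6.02 -1.33 26.87] 0.45599789776055993
9.725 [0.55436 0.17625 0.07373] [-5.82 -2.78 26.03] 0.45482264350216994
w6 [(np.int32(566), array([300.63, 295.69]))]
w9 [(np.int32(575), array([300.81, 295.44]))]
9.775 [0.5544 0.1762 0.0737] [-15.9  49.9 -10.8 104.3  17.9  27.3 -63. ] [-5.33 -2.34 26.93] [-0.549  1.189 -0.008] 0.45527929608578355
[[ 0.002  0.913 -0.408]
 [ 0.003 -0.408 -0.913]
 [-1.     0.    -0.003]]
```

View pics/s9.png

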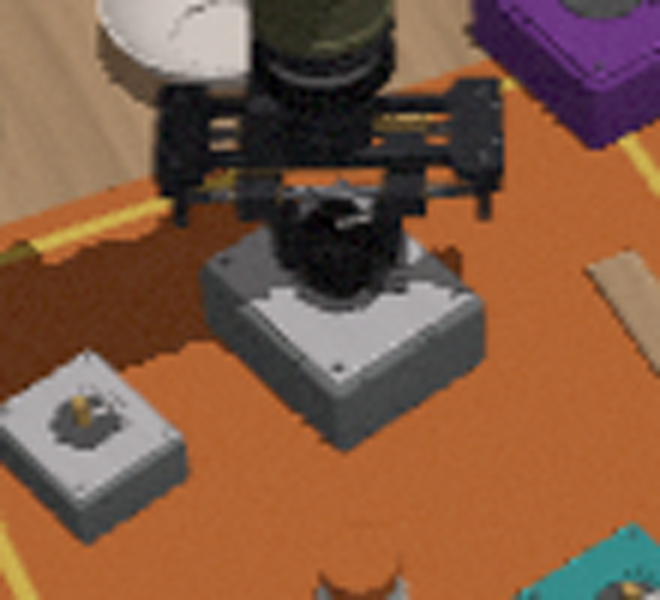

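View pics/w10.png

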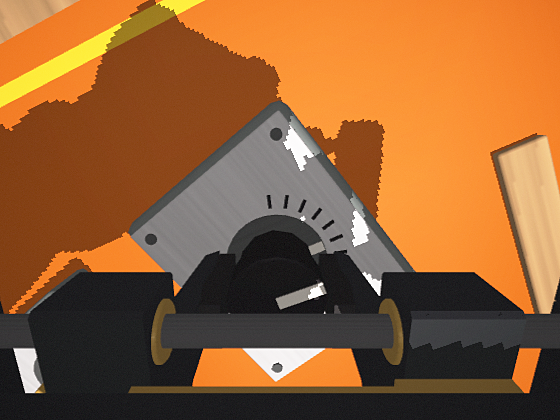

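View pics/t9.png

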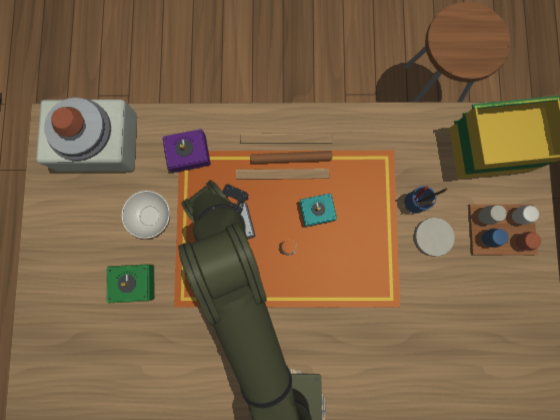

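The pose is steady at z 0.0737 m and 26–27 N. The knob's line is still in the same place relative to the gripper, so it hasn't slipped, and the bystanders in view haven't moved. I'm handing in.

```bash
python3 -c "
from plant import finish_job,state
print(finish_job()); s=state(); print(s['clock'],s['tool_pos'],s['wrist_force'])"
```

```text
the job is handed in; nothing more can be done
None
the job is handed in; nothing more can be done
```

The knob is on the D-shaft of the larger grey control unit and pressed down to the stop. I handed the job in at about 9.8 s with the gripper still holding and pressing; no verdict came back.

- **Alignment:** I gripped the knob, lifted it about 155 mm and turned it about 24° so its white line matched the shaft's. Just before fitting, the knob's line was at about -1.7° and the shaft's at about -0.3° to -1.6°.
- **Fit:** the knob slid on about 16 mm with almost no force. Below that the spring pushed back, about 5 N and then 9 N.
- **At the stop:** the force then jumped to about 27 N within 0.7 mm. By arm height, the knob came down about 8.5 mm past the home position, against 8 mm of plunger travel, which agrees within the 2 mm calibration.
- **Before handing in:** for about 0.4 s the arm height stayed at 0.0737 m and the force at 26–27 N. The knob's line had not moved in the gripper (under 0.3 pixel).
- **Other objects:** the side and top views showed no moved bystanders, though the arm hid part of the top view.

No check failed. There was a steady sideways force of about 6 N while pressing. The plunger position itself can't be read, so it is inferred from force and height.

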